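Close the bearing box against sawdust

ROBOT

A 6-joint arm with a two-finger parallel gripper is mounted at the origin on the work surface. World frame = base frame: x ahead of the robot, y to its left, z up, the work surface at z = 0. Lengths are in m, angles in rad, forces in N, time in s.
With the tool pointing down it reaches from about 0.3 to 0.875 m from the base axis. Payload 6.4 kg.
Tool frame: the origin (TCP) lies midway between the tips of the shut fingers; the grasp point (between the pads) lies 19 mm behind it; z points along the fingers, y is the direction in which the jaws open and shut (so a half turn about z gives the same grasp; the last joint's range is limited). The gripper opens to 85 mm and grips with 20 to 120 N. Pads are 22 mm wide; open, the fingers measure 114 mm over their backs; the gripper's body (76 mm by 85 mm) begins 54 mm behind the grasp point. The pads swing forward as they close: fully open they stand 13 mm farther back than shut.
Start: joints at [0.979, 0.181, 1.607, -0, 1.354, -0.206], TCP at [0.216, 0.533, 0.231] pointing down, gripper open.
Joint ranges: [-2.99, 2.99], [-0.89, 2.07], [0.3, 2.58], [-1.14, 4.28], [0, 2.63], [-3.12, 3.12]. Speed limits (rad/s): [2.57, 2.57, 3.01, 3.14, 3.14, 3.14].

INTERFACE

Orientations are given as a unit quaternion [w, x, y, z].
In Python, from bench import get_obs, camera, hand_in gives the robot as it stands.
- The arm moves only by the tool drive_tool, never from a script. Its argument "deltas" is a list of rows, each a list of 2 entries, a list of its own where there are three numbers: the shift along the world's x, y, z in m, then the turn about the world's z in rad. A call has 1 to 10 rows; each row shifts and turns the pose as measured when the row begins; what a row does not reach is not made up. A row lasts 1/10 s, in which the tool goes at most 50 mm and 8.59 degrees, less where a joint would pass 70% of its speed; a pose out of reach is approached as far as the arm can. A call is refused whole if a number of a shift passes 0.05 or a number of a turn 0.15, either way. A call with a gripper value outside its range is refused whole. "gripper" is the opening, from 0 (shut) to 1 (fully open), set as the call begins (left out, the last holds). The fingers move at their own pace and stop on an object; the grip force is fixed at half the most. Time passes only in rows, so rows that do not move let the fingers close. It gives the time, the measured TCP pose, the force and the opening at its end, in the units of the state.
- get_obs(): the state, without advancing time (a new reading comes with each control period).
- camera(name): name is "scene" or "top" or "wrist"; returns a dict with "frame" (480x640x3 uint8, red, green, blue), "fx", "fy", "cx", "cy" (pixels), "k1" (the pictures are not rectified: a ray, as slopes to the right and down, at radius r is drawn at 1 + k1 r^2 times it, then the intrinsics apply), "eye" and "attitude" of the camera in the world. Camera axes: x right, y down, z forward; pixel columns grow to the right and rows downward; lengths in m; the calibration is good to about 2 mm. A picture is of the moment at which its call begins. There is no depth.
- hand_in(): hands the job in, once; it reports no verdict.
The state is a dict: "time_s": time; "q": joint angles; "dq": joint speeds; "joint_efforts": joint torques, N m; "eef_pos": TCP position; "eef_rot": TCP orientation; "wrist_force": force on the tool from outside, world axes, zero at the start; "torque": the same for the moment, N m; "opening": opening from 0.0 (shut) to 1.0 (fully open).
Only numpy, scipy, OpenCV 4.12 (cv2) and the standard library are available. Lean on these libraries where they do the work, as an engineer would, in place of code of your own. Each camera call takes 0.05 s, during which the arm holds its last target.

TASK

Two identical metal boxes stand on the bench with their hinged covers open. Close the cover of the box that holds the ring-shaped bearing insert in its cup, to keep sawdust out: lower it until it lies fully down on its stops, without letting it drop or slam, then let go. Leave the cover of the other box, with the hammer in it, standing open.

Things in the scene. Friction and masses are not known exactly. Their poses are not given: they have to be found in the camera images.
- bearing_cover (a joint): Hinge angle (rad) of the aluminium cover, 135 x 196 x 4 mm, 0.4 kg, of the bearing box (grey, fixed, 130 deep x 190 wide x 60 mm high). 0 = closed, level on its stops; 1.57 = upright; limit 1.8. Hinge: level, along the box's top edge on the side away from the robot, 66 mm above the bench. Starts at 1.3 to 1.65, held there by hinge friction; below about 1.2 it falls shut unless held.
- bearing_cover_bar (a point): Middle of the bar of that cover's U handle: round steel, 12 mm thick, 100 mm long, parallel to the hinge, 195 mm from it in the cover's plane; 66 mm above the bench, on the robot's side of the box, when closed. Bar axis to cover edge: 60 mm free gap, U arms at the bar's ends. It can turn between pinching fingers. Axes turn with the cover: x from bar to hinge, y along the bar, z up when closed.
- tool_cover (a joint): Hinge angle (rad) of the identical cover on the identical box beside it, which holds the short hammer; values mean the same; starts at 1.3 to 1.65 and is to stay open. The boxes stand left and right of one another, in either order, each turned up to 0.3 rad.
- insert: The spare bearing insert: a dull silver ring 72 mm across and 30 mm high at its hub, lying flat in a shallow black cup on the floor of the box to be closed. Origin at the centre of its underside, z along its axis (up).

How it is judged:
At the end, for the whole second after the job is handed in: The bearing box's cover is down on its stops (within 0.06 rad, about 12 mm at the handle) and at rest; the other box's cover still stands open (above 1.1 rad) (value of joint bearing_cover below 0.06 rad and velocity of joint bearing_cover between -0.05 and 0.05 rad/s and value of joint tool_cover above 1.1 rad); the robot touches nothing.
It fails at once if The bearing box's cover drops or slams: it closes faster than 2 rad/s (0.4 m/s at the handle) (velocity of joint bearing_cover below -2 rad/s).
It fails at once if The other box's cover is pushed down, below 1.1 rad (value of joint tool_cover below 1.1 rad).
It also fails if it takes over 38 s, if anything falls off the work surface, if the arm or the gripper's body presses on something with over 40 N, if the wrist force passes 120 N, or if a joint passes its speed limit or range.

## Working session

There is one attempt and no reset: what is moved stays moved. The work goes in short steps, Python scripts to look and compute and a tool call to move; the robot and the scene stay as the last step left them, time stands still between calls to the robot, and variables do not carry over. Pictures are saved under pics/ and viewed, and the job is handed in when it is done.

Besides the shell and the picture viewer there is one more tool, called after "Call:" in YAML: its name, and indented under it one key for each argument. drive_tool: Moves the arm, as the interface text tells. Its arguments: {"type":"object","properties":{"deltas":{"type":"array","items":{"type":"array"}},"gripper":{"type":"number"}},"required":["deltas"]}

```bash
mkdir -p pics; ls; python3 - <<'E'
from bench import get_obs,camera
import cv2
o=get_obs();print(o)
for n in ("scene","top","wrist"):
    c=camera(n);cv2.imwrite(f"pics/{n}0.png",c["frame"][:,:,::-1])
    print(n,{k:v for k,v in c.items() if k!="frame"})
E
```

```text
pics
{'time_s': 0.0, 'q': array([ 9.78730211e-01,  1.81523973e-01,  1.60799253e+00,  6.53763519e-06,
        1.35380070e+00, -2.06299996e-01]), 'dq': array([ 0.00136631, -0.00072706,  0.00043192, -0.00124587,  0.00030062,
       -0.00197195]), 'joint_efforts': array([ 9.08411894e-04, -4.44855416e+01, -3.51349354e+01,  4.66305863e-06,
        8.79600935e-03,  3.82620948e-07]), 'eef_pos': array([0.21602684, 0.53229034, 0.23040123]), 'eef_rot': array([-3.38077947e-04,  1.91689905e-01,  9.81455163e-01, -7.93242786e-04]), 'wrist_force': array([-0.28831716, -0.53380506,  0.1792435 ]), 'torque': array([-0.0284159 ,  0.02003857,  0.00941152]), 'opening': 0.9971607820167488}
scene {'fx': 553.531309014626, 'fy': 553.531309014626, 'cx': 314.5224292065726, 'cy': 241.86347615720155, 'k1': 0.04734118267749237, 'eye': array([0.85978512, 0.41641445, 0.81914725]), 'attitude': array([-0.096557  ,  0.26946542,  0.91104907, -0.29674016])}
top {'fx': 468.4978445547484, 'fy': 468.4978445547484, 'cx': 322.13298300303893, 'cy': 240.15452486633578, 'k1': -0.08404638923820314, 'eye': array([ 0.38811399, -0.00515231,  0.91584076]), 'attitude': array([ 0.05116243, -0.69993736,  0.70962876, -0.06242701])}
wrist {'fx': 413.73469984842876, 'fy': 413.73469984842876, 'cx': 321.6627714909298, 'cy': 243.04870411176475, 'k1': -0.08576001288584773, 'eye': array([0.13802372, 0.56326526, 0.37320748]), 'attitude': array([0.1364175 , 0.81851158, 0.55076077, 0.08995352])}
```

View pics/scene0.png

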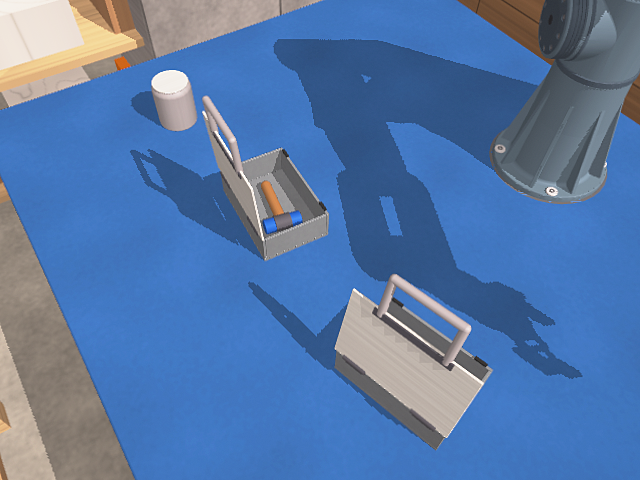

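View pics/top0.png

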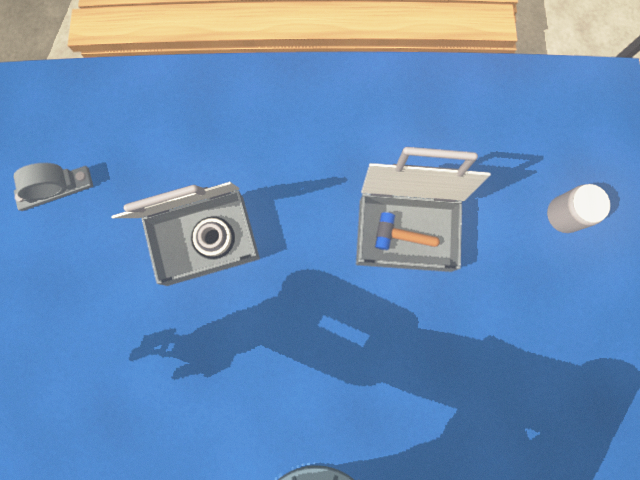

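View pics/wrist0.png

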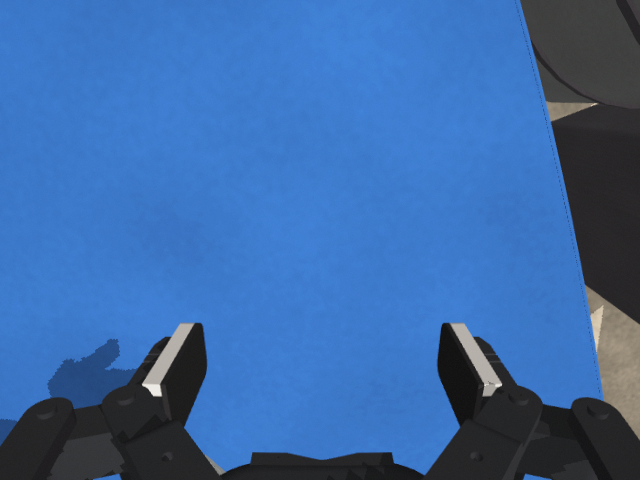

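```bash
python3 - <<'E'
import cv2
a=cv2.imread("pics/scene0.png")[260:460,310:510];cv2.imwrite("pics/sz.png",cv2.resize(a,(600,600),interpolation=cv2.INTER_CUBIC))
a=cv2.imread("pics/top0.png")[160:300,100:270];cv2.imwrite("pics/tz.png",cv2.resize(a,None,fx=4,fy=4,interpolation=cv2.INTER_CUBIC))
E
```

```text
(no output)
```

View pics/sz.png

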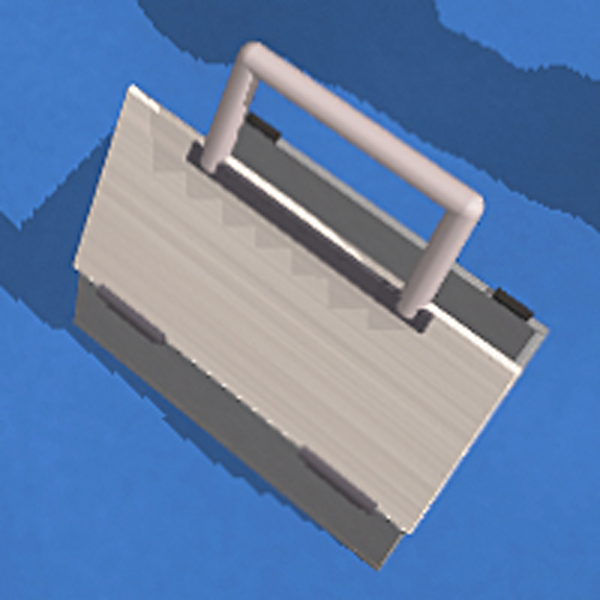

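View pics/tz.png

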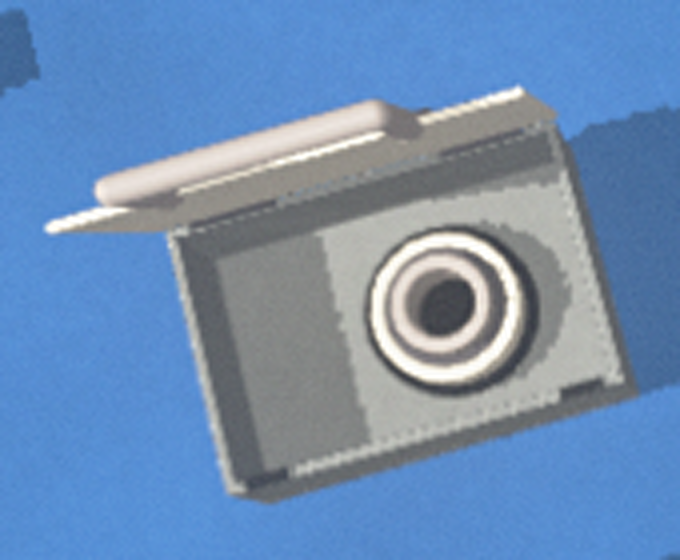

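```bash
cat > h.py <<'E'
import numpy as np
from scipy.spatial.transform import Rotation as R
cams={"scene":dict(f=553.531309014626,cx=314.5224292065726,cy=241.86347615720155,k1=0.04734118267749237,eye=[0.85978512,0.41641445,0.81914725],q=[-0.096557,0.26946542,0.91104907,-0.29674016]),
"top":dict(f=468.4978445547484,cx=322.13298300303893,cy=240.15452486633578,k1=-0.08404638923820314,eye=[0.38811399,-0.00515231,0.91584076],q=[0.05116243,-0.69993736,0.70962876,-0.06242701])}
def C(c): return c if isinstance(c,dict) and "f" in c else cams[c] if isinstance(c,str) else dict(f=c["fx"],cx=c["cx"],cy=c["cy"],k1=c["k1"],eye=c["eye"],q=c["attitude"])
def ray(c,u,v):
    c=C(c);x=(u-c["cx"])/c["f"];y=(v-c["cy"])/c["f"];a,b=x,y
    for _ in range(20):
        s=1+c["k1"]*(a*a+b*b);a,b=x/s,y/s
    w,i,j,k=c["q"];d=R.from_quat([i,j,k,w]).apply([a,b,1]);return np.array(c["eye"]),d/np.linalg.norm(d)
def plane(c,uv,z):
    e,d=ray(c,*uv);return e+d*(z-e[2])/d[2]
def tri(c1,p1,c2,p2):
    e1,d1=ray(c1,*p1);e2,d2=ray(c2,*p2)
    t=np.linalg.lstsq(np.c_[d1,-d2],e2-e1,rcond=None)[0]
    a=e1+t[0]*d1;b=e2+t[1]*d2;return (a+b)/2,np.linalg.norm(a-b)
S=lambda x,y:(310+(x+.5)/3-.5,260+(y+.5)/3-.5)
T=lambda x,y:(100+(x+.5)/4-.5,160+(y+.5)/4-.5)
E
python3 - <<'E'
from h import *
np.set_printoptions(precision=4,suppress=True)
P={}
for n,s,t in [("barR",(253,55),(376,113)),("barL",(472,205),(107,190)),("freeR",(130,87),(520,90)),("freeL",(518,368),(50,228)),("hingeR",(77,270),(552,125)),("hingeL",(408,530),(170,235)),("frontL",(548,330),(232,492))]:
    P[n],g=tri("scene",S(*s),"top",T(*t));print(n,P[n],"gap",g)
b=P["barL"]-P["barR"];print("bar len",np.linalg.norm(b),"yaw of y",np.arctan2(-b[0],b[1]))
f=P["freeL"]-P["freeR"];print("free len",np.linalg.norm(f),np.arctan2(-f[0],f[1]))
print("scene hinge @.066",[plane("scene",S(*p),.066) for p in [(77,270),(408,530)]])
print("top box corners @.06",[plane("top",T(*p),.06) for p in [(232,490),(630,384),(175,232),(560,130)]])
E
```

```text
barR [0.5741 0.1707 0.2555] gap 0.0020476763930741496
barL [0.5467 0.2687 0.2565] gap 0.0020623605640204146
freeR [0.5996 0.1289 0.1959] gap 0.0016637015357606664
freeL [0.5465 0.3158 0.196 ] gap 0.001288788437163366
hingeR [0.6246 0.1381 0.056 ] gap 0.0015259032873461318
hingeL [0.5723 0.3213 0.055 ] gap 0.004326359867967236
frontL [0.4509 0.2861 0.0559] gap 0.003656260990794999
bar len 0.10179663453610273 yaw of y 0.27316370166691245
free len 0.19430565107974182 0.27732506058334794
scene hinge @.066 [array([0.6281, 0.1412, 0.066 ]), array([0.575 , 0.3242, 0.066 ])]
top box corners @.06 [array([0.4526, 0.2832, 0.06  ]), array([0.4995, 0.1002, 0.06  ]), array([0.5739, 0.3153, 0.06  ]), array([0.6205, 0.1342, 0.06  ])]
```

Call:
drive_tool:
  deltas:
    - [[0,0,0.045],-0.13]
    - [[0,0,0.045],-0.13]
    - [[0.02,-0.02,0.04],-0.13]
    - [[0.04,-0.03,0],-0.13]
    - [[0.04,-0.03,0],-0.13]
    - [[0.04,-0.03,0],-0.13]
    - [[0.04,-0.03,0],-0.13]
    - [[0.03,-0.03,0],0]
    - [[0.03,-0.03,0],0]
    - [[0.03,-0.03,0],0]
  gripper: 1

```text
time_s: 1.15
eef_pos: [0.4866, 0.2951, 0.3625]
eef_rot: [-0.004, 0.614, 0.789, -0.001]
wrist_force: [0.4, 0.5, 1.2]
opening: 0.998
```

Call:
drive_tool:
  deltas:
    - [[0.03,-0.03,0],0.02]
    - [[0.03,-0.03,0],0.01]
    - [[0.01,-0.01,0],0]
    - [[0,0,0],0]

```text
time_s: 1.55
eef_pos: [0.5616, 0.217, 0.3602]
eef_rot: [-0.005, 0.605, 0.796, -0.002]
wrist_force: [-0.6, 0.4, -0.5]
opening: 0.998
```

```bash
python3 - <<'E'
from bench import get_obs,camera
import cv2,pickle
for n in ("scene","wrist"):
    c=camera(n);cv2.imwrite(f"pics/{n}1.png",c["frame"][:,:,::-1]);pickle.dump(c,open(f"{n}1.pkl","wb"))
o=get_obs();print(o["eef_pos"],o["eef_rot"],o["q"],c["eye"])
E
```

```text
[0.5602108  0.21886385 0.36042288] [-0.00535416  0.60388109  0.79705328 -0.00224145] [ 0.17272504  0.1730879   1.35943569  0.00478829  1.61964649 -0.10111453] [0.53882582 0.29675945 0.50326045]
```

View pics/wrist1.png

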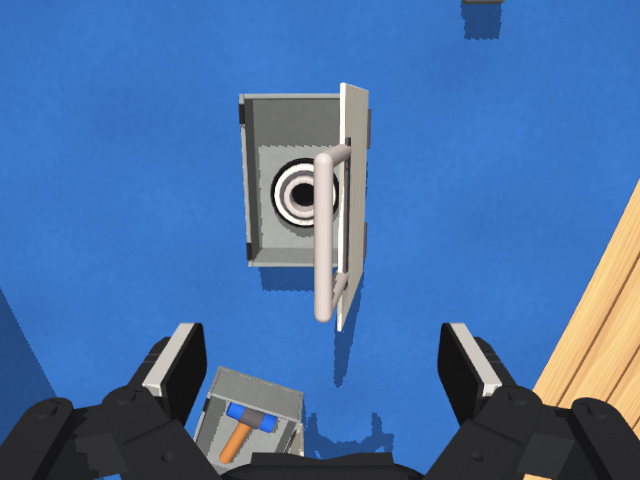

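View pics/scene1.png

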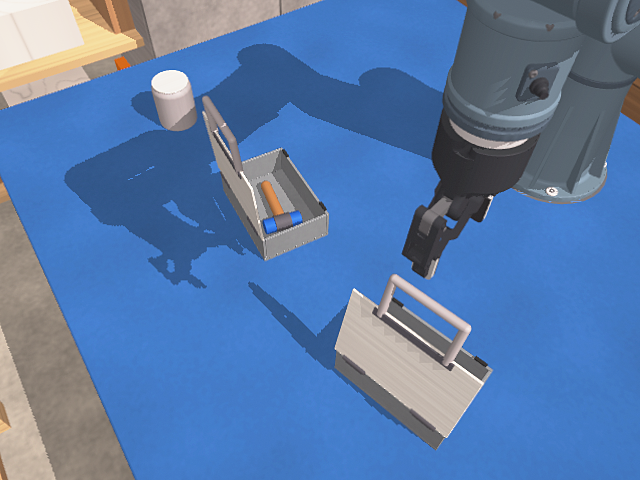

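```bash
python3 - <<'E'
from h import *
import pickle
np.set_printoptions(precision=4,suppress=True)
w=pickle.load(open("wrist1.pkl","rb"))
A=(323,160);B=(323,315)
print([plane(w,p,.256) for p in (A,B)])
for a,s in ((A,(472,205)),(B,(253,55))): print(tri(w,a,"scene",S(*s)))
for a,s in ((A,(107,190)),(B,(376,113))): print(tri(w,a,"top",T(*s)))
E
```

```text
[array([0.5455, 0.2664, 0.256 ]), array([0.5732, 0.1673, 0.256 ])]
(array([0.5452, 0.2676, 0.2548]), np.float64(0.0027935255580536058))
(array([0.5732, 0.1697, 0.2564]), np.float64(0.003940428959616722))
(array([0.5459, 0.2666, 0.2599]), np.float64(0.0011684189972434786))
(array([0.5732, 0.1689, 0.2594]), np.float64(0.001005947888535612))
```

Call:
drive_tool:
  deltas:
    - [[0,0,-0.03],0.0]
    - [[0,0,-0.03],0.0]
    - [[0,0,-0.03],0]
    - [[0,0,-0.02],0]
    - [[0,0,-0.01],0]
    - [[0,0,0],0]

```text
time_s: 2.25
eef_pos: [0.5531, 0.2295, 0.24]
eef_rot: [-0.005, 0.599, 0.801, 0.0]
wrist_force: [0.1, -0.5, 0.4]
opening: 0.999
```

```bash
python3 - <<'E'
from bench import get_obs,camera
import cv2
for n in ("scene","wrist"):
    c=camera(n);cv2.imwrite(f"pics/{n}2.png",c["frame"][:,:,::-1])
o=get_obs();print(o["eef_pos"],o["wrist_force"])
E
```

```text
[0.55450735 0.22928712 0.24206458] [0.06104819 0.21594147 0.4124855 ]
```

View pics/wrist2.png

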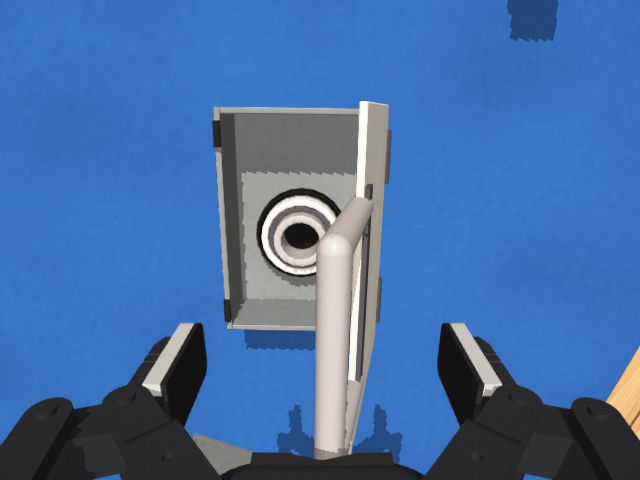

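View pics/scene2.png

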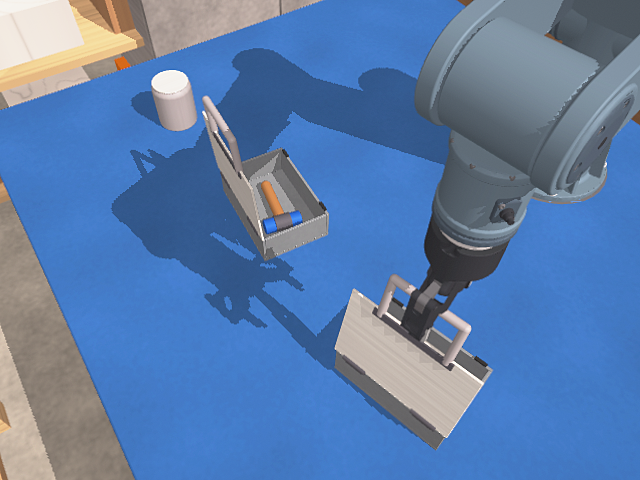

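Call:
drive_tool:
  deltas:
    - [[0.004,-0.008,-0.002],0.01]
    - [[0,0,0],0]
    - [[0,0,0],0]

```text
time_s: 2.65
eef_pos: [0.5607, 0.2213, 0.2441]
eef_rot: [-0.001, 0.594, 0.804, 0.004]
wrist_force: [-1.0, -0.1, -0.3]
opening: 1.001
```

Call:
drive_tool:
  deltas:
    - [[0,0,0],0]
    - [[0,0,0],0]
    - [[0,0,0],0]
    - [[0,0,0],0]
    - [[0,0,0],0]
    - [[0,0,0],0]
  gripper: 0

```text
time_s: 3.25
eef_pos: [0.5615, 0.2209, 0.2456]
eef_rot: [-0.001, 0.595, 0.804, 0.005]
wrist_force: [-1.2, -0.7, 1.9]
opening: 0.112
```

```bash
python3 - <<'E'
from bench import get_obs,camera
import cv2
for n in ("scene","wrist"):
    c=camera(n);cv2.imwrite(f"pics/{n}3.png",c["frame"][:,:,::-1])
o=get_obs();print(o["eef_pos"],o["wrist_force"],o["opening"],o["time_s"],o["eef_rot"])
E
```

```text
[0.56150274 0.22089513 0.24555153] [-1.27767199 -1.31408405  1.75639491] 0.11094565395716677 3.35 [-0.00084133  0.59490186  0.80378374  0.00477195]
```

View pics/wrist3.png

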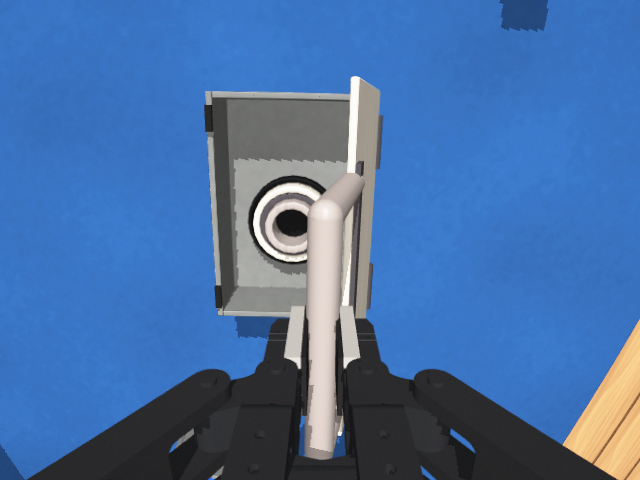

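View pics/scene3.png

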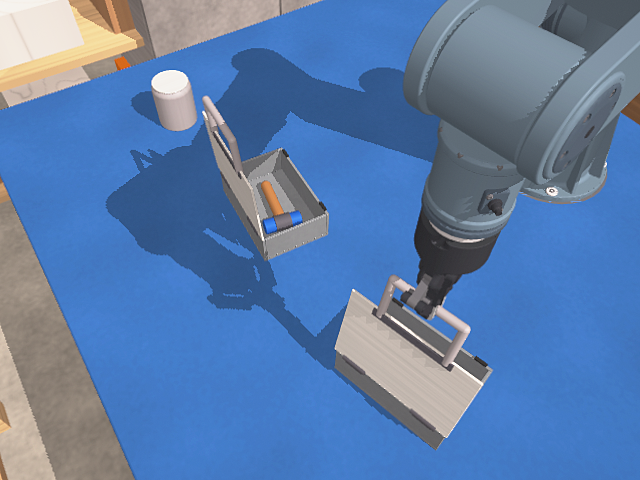

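Call:
drive_tool:
  deltas:
    - [[0,0,0],0]
    - [[0,0,0],0]
    - [[0,0,-0.005],0]
    - [[0,0,-0.004],0]
    - [[0,0,-0.001],0]
  gripper: 0.5

```text
time_s: 3.85
eef_pos: [0.5613, 0.221, 0.2341]
eef_rot: [-0.001, 0.595, 0.804, 0.005]
wrist_force: [-0.1, -0.9, 0.5]
opening: 0.5
```

Call:
drive_tool:
  deltas:
    - [[0,0,-0.001],0]
    - [[0,0,-0.001],0]
    - [[0,0,-0.001],0]
    - [[0,0,-0.001],0]
    - [[0,0,-0.001],0]
  gripper: 0

```text
time_s: 4.35
eef_pos: [0.5617, 0.2212, 0.2315]
eef_rot: [-0.0, 0.595, 0.804, 0.005]
wrist_force: [-2.4, -0.6, 5.0]
opening: 0.123
```

```bash
cat > st.py <<'E'
import sys
from h import *
np.set_printoptions(precision=4,suppress=True)
from bench import get_obs
o=get_obs();p=o["eef_pos"]
yaw=.275;u=-np.array([np.cos(yaw),np.sin(yaw)]);v=np.array([-u[1],u[0]])
P0=np.array([.5617,.2212,.2315]);t0=1.36
H=P0-.195*np.r_[np.cos(t0)*u,np.sin(t0)]
r=p-H; a=r[:2]@u; th=np.arctan2(r[2],a)
w,x,y,z=o["eef_rot"];print("t",o["time_s"],"pos",p,"F",o["wrist_force"],"op",o["opening"],"theta",th,"rad",np.hypot(a,r[2]),"lat",r[:2]@np.array([-u[1],u[0]]),"yaw",2*np.arctan2(y,x)-np.pi/2)
st=float(sys.argv[1]);n=10;g=p.copy()
for i in range(1,n+1):
    t=th-st*i; q=H+.195*np.r_[np.cos(t)*u,np.sin(t)]
    if i==1: print("first incl. correction",q-p)
    else: print(i,round(t,3),np.round(q-g,4))
    g=q
E
python3 st.py .045
```

```text
t 4.35 pos [0.5617 0.2212 0.2315] F [-2.4001 -0.5807  4.9845] op 0.12260347420601667 theta 1.3600664333685706 rad 0.19499000085035575 lat 4.853823953698534e-05 yaw 0.2963052977319345
first incl. correction [-0.0082 -0.0023 -0.002 ]
2 1.27 [-0.0081 -0.0023 -0.0024]
3 1.225 [-0.008  -0.0023 -0.0028]
4 1.18 [-0.0079 -0.0022 -0.0032]
5 1.135 [-0.0077 -0.0022 -0.0035]
6 1.09 [-0.0076 -0.0021 -0.0039]
7 1.045 [-0.0074 -0.0021 -0.0042]
8 1.0 [-0.0072 -0.002  -0.0046]
9 0.955 [-0.007  -0.002  -0.0049]
10 0.91 [-0.0068 -0.0019 -0.0052]
```

Call:
drive_tool:
  deltas:
    - [[-0.008,-0.002,-0.002],0]
    - [[-0.008,-0.002,-0.002],0]
    - [[-0.008,-0.002,-0.003],0]
    - [[-0.008,-0.002,-0.003],0]

```text
time_s: 4.75
eef_pos: [0.5306, 0.2126, 0.2222]
eef_rot: [0.002, 0.596, 0.803, 0.008]
wrist_force: [5.9, -0.8, -4.9]
opening: 0.12
```

```bash
python3 st.py .045
```

```text
t 4.75 pos [0.5306 0.2126 0.2222] F [ 5.9067 -0.8068 -4.9158] op 0.12029690876835758 theta 1.1877578335102432 rad 0.19554462678681697 lat -0.0001352122410547092 yaw 0.29481004608991523
first incl. correction [-0.0075 -0.0023 -0.004 ]
2 1.098 [-0.0076 -0.0021 -0.0038]
3 1.053 [-0.0074 -0.0021 -0.0042]
4 1.008 [-0.0072 -0.002  -0.0045]
5 0.963 [-0.007  -0.002  -0.0048]
6 0.918 [-0.0068 -0.0019 -0.0052]
7 0.873 [-0.0066 -0.0019 -0.0055]
8 0.828 [-0.0063 -0.0018 -0.0058]
9 0.783 [-0.0061 -0.0017 -0.0061]
10 0.738 [-0.0058 -0.0016 -0.0064]
```

Tracks well with small forces. Continue.

Call:
drive_tool:
  deltas:
    - [[-0.0075,-0.002,-0.004],0]
    - [[-0.0075,-0.002,-0.004],0]
    - [[-0.0075,-0.002,-0.004],0]
    - [[-0.007,-0.002,-0.0045],0]
    - [[-0.007,-0.002,-0.005],0]
    - [[-0.007,-0.002,-0.005],0]

```text
time_s: 5.35
eef_pos: [0.4828, 0.1994, 0.1941]
eef_rot: [0.003, 0.596, 0.803, 0.008]
wrist_force: [6.3, 1.4, -7.0]
opening: 0.116
```

```bash
python3 st.py .045
```

```text
t 5.35 pos [0.4828 0.1994 0.1941] F [ 6.2762  1.3667 -7.0052] op 0.11638755244816472 theta 0.8958688574449695 rad 0.19632993096787513 lat -0.0004147313347950863 yaw 0.29457323671415825
first incl. correction [-0.0056 -0.002  -0.0067]
2 0.806 [-0.0062 -0.0018 -0.0059]
3 0.761 [-0.006  -0.0017 -0.0062]
4 0.716 [-0.0057 -0.0016 -0.0065]
5 0.671 [-0.0054 -0.0015 -0.0067]
6 0.626 [-0.0051 -0.0014 -0.007 ]
7 0.581 [-0.0048 -0.0014 -0.0072]
8 0.536 [-0.0045 -0.0013 -0.0074]
9 0.491 [-0.0041 -0.0012 -0.0076]
10 0.446 [-0.0038 -0.0011 -0.0078]
```

Call:
drive_tool:
  deltas:
    - [[-0.006,-0.002,-0.0065],0]
    - [[-0.006,-0.002,-0.006],0]
    - [[-0.006,-0.0015,-0.006],0]
    - [[-0.0055,-0.0015,-0.0065],0]
    - [[-0.0055,-0.0015,-0.0065],0]
    - [[-0.005,-0.0015,-0.007],0]

```text
time_s: 5.95
eef_pos: [0.445, 0.1888, 0.152]
eef_rot: [0.002, 0.596, 0.803, 0.008]
wrist_force: [3.5, 3.0, -0.9]
opening: 0.119
```

```bash
python3 st.py .045
```

```text
t 5.95 pos [0.445  0.1888 0.152 ] F [ 3.5319  2.9989 -0.9196] op 0.11856460585940728 theta 0.6019460734507085 rad 0.19642607698565673 lat -0.0005511094097195468 yaw 0.2946221044831425
first incl. correction [-0.0033 -0.0015 -0.0081]
2 0.512 [-0.0043 -0.0012 -0.0076]
3 0.467 [-0.004  -0.0011 -0.0077]
4 0.422 [-0.0036 -0.001  -0.0079]
5 0.377 [-0.0033 -0.0009 -0.0081]
6 0.332 [-0.0029 -0.0008 -0.0082]
7 0.287 [-0.0026 -0.0007 -0.0084]
8 0.242 [-0.0022 -0.0006 -0.0085]
9 0.197 [-0.0018 -0.0005 -0.0086]
10 0.152 [-0.0015 -0.0004 -0.0086]
```

Call:
drive_tool:
  deltas:
    - [[-0.004,-0.001,-0.008],0]
    - [[-0.004,-0.001,-0.0075],0]
    - [[-0.004,-0.001,-0.008],0]
    - [[-0.0035,-0.001,-0.008],0]
    - [[-0.003,-0.001,-0.008],0]
    - [[-0.003,-0.001,-0.008],0]

```text
time_s: 6.55
eef_pos: [0.4216, 0.1823, 0.1004]
eef_rot: [0.002, 0.596, 0.803, 0.008]
wrist_force: [3.5, 1.9, 0.7]
opening: 0.121
```

```bash
python3 st.py .03
```

```text
t 6.55 pos [0.4216 0.1823 0.1004] F [3.482  1.9228 0.7399] op 0.12057153925759187 theta 0.3095711056434318 rad 0.1955121250378665 lat -0.0006257304679696991 yaw 0.29442349350816666
first incl. correction [-0.001  -0.0009 -0.0058]
2 0.25 [-0.0015 -0.0004 -0.0056]
3 0.22 [-0.0013 -0.0004 -0.0057]
4 0.19 [-0.0011 -0.0003 -0.0057]
5 0.16 [-0.001  -0.0003 -0.0058]
6 0.13 [-0.0008 -0.0002 -0.0058]
7 0.1 [-0.0006 -0.0002 -0.0058]
8 0.07 [-0.0005 -0.0001 -0.0058]
9 0.04 [-0.0003 -0.0001 -0.0058]
10 0.01 [-0.0001 -0.     -0.0058]
```

Call:
drive_tool:
  deltas:
    - [[-0.0015,-0.0005,-0.006],0]
    - [[-0.0015,-0.0005,-0.006],0]
    - [[-0.0015,-0.0005,-0.006],0]
    - [[-0.001,-0.0005,-0.006],0]
    - [[-0.001,0,-0.006],0]
    - [[-0.001,0,-0.006],0]
    - [[-0.0005,0,-0.004],0]

```text
time_s: 7.25
eef_pos: [0.4134, 0.1801, 0.0568]
eef_rot: [0.002, 0.596, 0.803, 0.009]
wrist_force: [1.7, -1.0, 2.5]
opening: 0.119
```

```bash
python3 st.py .015
```

```text
t 7.25 pos [0.4134 0.1801 0.0568] F [ 1.6634 -0.9867  2.4849] op 0.11946368900085165 theta 0.08183813059283075 rad 0.19535242621931728 lat -0.0006712439177201464 yaw 0.294337945197632
first incl. correction [ 0.0003 -0.0006 -0.0029]
2 0.052 [-0.0002 -0.     -0.0029]
3 0.037 [-0.0001 -0.     -0.0029]
4 0.022 [-0.0001 -0.     -0.0029]
5 0.007 [-0.     -0.     -0.0029]
6 -0.008 [ 0.      0.     -0.0029]
7 -0.023 [ 0.      0.     -0.0029]
8 -0.038 [ 0.0001  0.     -0.0029]
9 -0.053 [ 0.0001  0.     -0.0029]
10 -0.068 [ 0.0002  0.     -0.0029]
```

Call:
drive_tool:
  deltas:
    - [[0,0,-0.003],0]
    - [[0,0,-0.003],0]
    - [[0,0,-0.003],0]
    - [[0,0,-0.002],0]
    - [[0,0,-0.002],0]

```text
time_s: 7.75
eef_pos: [0.4127, 0.1798, 0.0422]
eef_rot: [0.002, 0.596, 0.803, 0.008]
wrist_force: [0.4, -0.9, 1.3]
opening: 0.12
```

Call:
drive_tool:
  deltas:
    - [[0,0,-0.002],0]
    - [[0,0,-0.002],0]

```text
time_s: 7.95
eef_pos: [0.4126, 0.1798, 0.0393]
eef_rot: [0.001, 0.596, 0.803, 0.007]
wrist_force: [-13.1, -3.4, 41.4]
opening: 0.115
```

Call:
drive_tool:
  deltas:
    - [[0,0,0],0]
    - [[0,0,0],0]

```text
time_s: 8.15
eef_pos: [0.4125, 0.1798, 0.0399]
eef_rot: [0.001, 0.595, 0.803, 0.007]
wrist_force: [3.4, 0.2, -3.3]
opening: 0.12
```

```bash
python3 - <<'E'
from bench import get_obs,camera
import cv2
c=camera("scene");cv2.imwrite("pics/scene4.png",c["frame"][:,:,::-1])
c=camera("top");cv2.imwrite("pics/top4.png",c["frame"][:,:,::-1])
o=get_obs();print(o["eef_pos"],o["wrist_force"])
E
```

```text
[0.41247619 0.179803   0.03978802] [ 0.95394848 -0.92844609  2.33132723]
```

View pics/scene4.png

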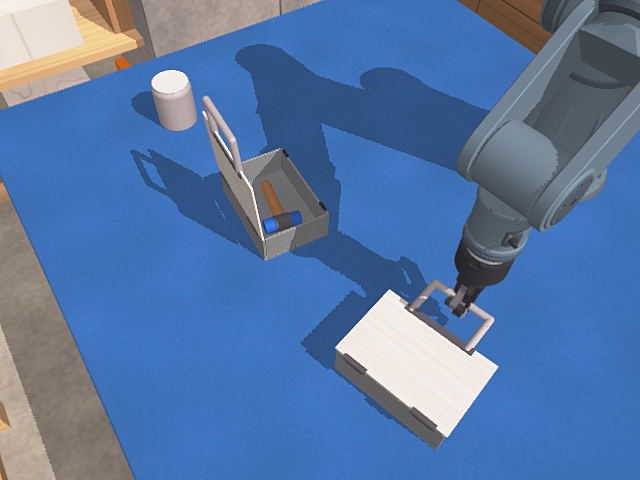

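View pics/top4.png

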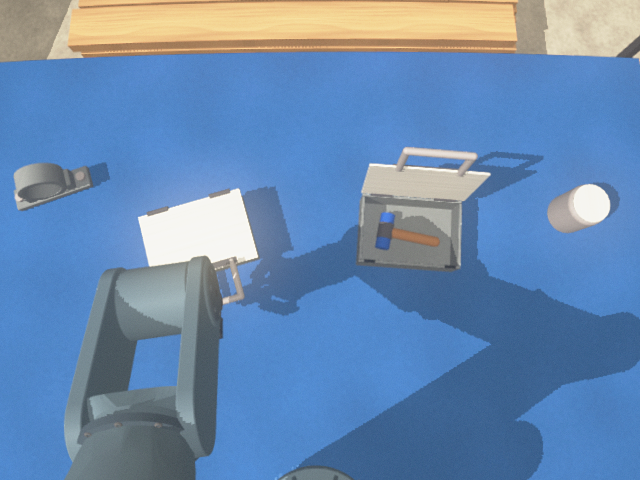

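Call:
drive_tool:
  deltas:
    - [[0,0,0],0]
    - [[0,0,0],0]
    - [[0,0,0],0]
    - [[0,0,0],0]
    - [[0,0,0],0]
  gripper: 0.5

```text
time_s: 8.75
eef_pos: [0.4098, 0.1798, 0.0383]
eef_rot: [-0.001, 0.595, 0.804, 0.005]
wrist_force: [0.5, -0.3, -0.1]
opening: 0.5
```

Call:
drive_tool:
  deltas:
    - [[0,0,0.01],0]
    - [[0,0,0.015],0]
    - [[0,0,0.02],0]
    - [[0,0,0.03],0]
    - [[0,0,0.04],0]
    - [[0,0,0.04],0]
    - [[0,0,0.02],0]
    - [[0,0,0],0]
    - [[0,0,0],0]

```text
time_s: 9.65
eef_pos: [0.4068, 0.1794, 0.2243]
eef_rot: [-0.001, 0.595, 0.804, 0.005]
wrist_force: [0.6, -0.0, -0.9]
opening: 0.503
```

```bash
python3 - <<'E'
from bench import get_obs,camera
import cv2,pickle
for n in ("scene","wrist"):
    c=camera(n);cv2.imwrite(f"pics/{n}5.png",c["frame"][:,:,::-1]);pickle.dump(c,open(f"{n}5.pkl","wb"))
o=get_obs();print(o["eef_pos"],o["wrist_force"],o["opening"],abs(o["dq"]).max())
E
```

```text
[0.40636666 0.17936476 0.22326623] [0.358552   0.06277054 0.18320715] 0.4963553667241265 0.016664883218070664
```

View pics/scene5.png

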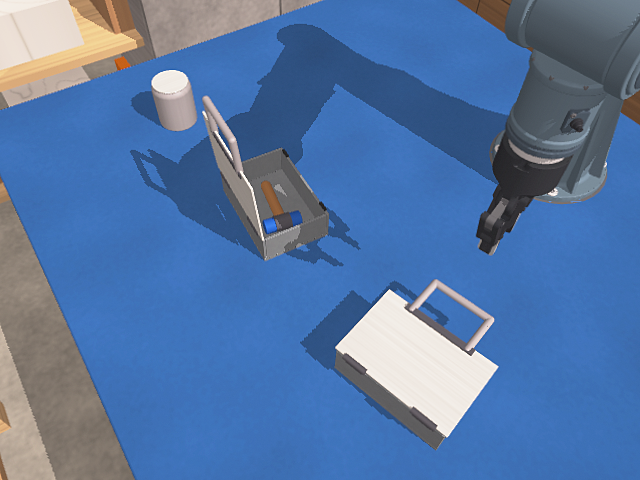

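View pics/wrist5.png

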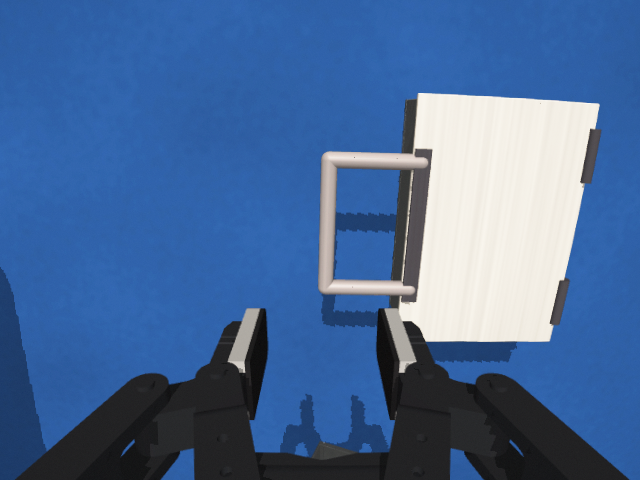

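```bash
python3 - <<'E'
from h import *
import pickle
w=pickle.load(open("wrist5.pkl","rb"))
for a,s in (((328,157),(490,319)),((325,290),(436,283))): print(tri(w,a,"scene",s))
E
```

```text
(array([0.3972232 , 0.22552907, 0.06227276]), np.float64(0.001320308894976438))
(array([0.42587659, 0.12925024, 0.06735024]), np.float64(0.007862769900041441))
```

```bash
python3 -c "
from bench import hand_in;print(hand_in())"
```

```text
the job is handed in; nothing more can be done
None
```

I closed the cover of the bearing box and handed the job in at about 9.8 s of the 38 s. `hand_in()` reports no verdict, so the result rests on my own checks below.

**What I did:** I pinched the handle bar from above, lifted off and regripped once to sit deeper on it. I then lowered the cover along its 195 mm arc at about 0.5 rad/s, slowing near the end. It met the stops with a brief 41 N upward at the wrist (limit 120 N). I opened the fingers and raised the tool clear.

**Last checks:**
- **Bearing cover:** it lies flat on the box in the last pictures. The bar ends triangulate to heights of 62 and 67 mm, mean 65 mm against the 66 mm expected. The second end is the weaker measurement, because its two rays missed each other by about 8 mm.
- **Other cover:** the hammer box's cover stands open and looks unchanged in the pictures. I did not measure its angle.
- **Robot:** it touches nothing. The wrist force is near 0 N and the tool is at z = 0.22 m.

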